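# Spring-return check of a tilt mount

## Task

Check the two spring corners of the mirror mount with the fingertips, one at a time, without grasping anything. First press the left corner's round pad down until the pointer at the opposite end of that same arm has risen level with the brass rider on its scale, keep it there for about a second without pushing on past the rider, then let go so that it springs back; then do the same with the right corner. Finish with both corners sprung back, and leave the riders and the parts lying round the mount as they are.

Things in the scene. Friction and masses are not known exactly. Their poses are not given: they have to be found in the camera images.
- mount: Mirror mount screwed to the bench: 10 mm thick aluminium cross foot, 200 mm over its arms; pivot 60 mm above the bench; black see-saw of two arms crossing at right angles over it. Near arm ends: press pads, a round mirror between them. Far ends: pointers before upright white scales (top 104 mm). Origin under the pivot at bench level; x points away from the mirror, y left, z up; yaw up to 0.35 rad.
- left_pad (a point): Centre of the top of the left press pad, a plain domed steel button 20 mm across on the near-left arm end, 80 mm from the pivot; at rest 72 mm above the bench. It moves with the arm: pressed straight down it sinks by as much as the left tip rises (a flat fingertip on the dome, to within 2 mm); about 0.47 N per mm (10 N at 21 mm).
- left_tip (a point): Tip of the steel pointer of the LEFT pad, at the other end of the same arm, therefore far right, 80 mm from the pivot; at rest 60 mm above the bench; it is 3 mm thick.
- left_mark (a point): The brass rider on the far-right scale, the mark for the LEFT pad: a 34 mm wide, 7 mm high clip round the board; this point is at its mid height, at the radius of the tip. It stands 8 to 26 mm above the tip's rest height. The tip is on the mark when it is level with this point. It is held by friction and must stay.
- right_pad (a point): The same for the near-right arm end: centre of the top of the right press pad; same size, heights and spring.
- right_tip (a point): Tip of the pointer of the RIGHT pad, at the other end of its arm, therefore far left.
- right_mark (a point): The brass rider on the far-left scale, the mark for the RIGHT pad, set separately 8 to 26 mm above the tip's rest height.
- left_tilt (a joint): Tilt of the left arm in rad: about 0 at rest, grows as the left pad is pressed; the tip's rise is 80 mm x sin(value); the stop is at 0.46. Springs back to about 0 when let go. A press off the pad's centre or on the mirror tilts the other arm too.
- right_tilt (a joint): The same for the right arm and the right pad.
- fuses: Card box of fuses, 34 x 60 x 24 mm, loose bystander lying in front of the mount. Origin under its centre.
- relay: Small relay, 20 x 28 x 22 mm, loose bystander lying right of the fuse box. Origin under its centre.
- heatsink: Finned heat sink, 22 x 34 x 20 mm, loose bystander lying left of the fuse box. Origin under its centre.

How it is judged:
By the outcome, as a careful person would: the job done as asked, in the order asked, and still so for the second after the job is handed in, with the robot touching nothing.
It also fails if it takes over 48 s, if anything falls off the work surface, if the arm or the gripper's body presses on something with over 40 N, if the wrist force passes 120 N, or if a joint passes its speed limit or range.

## Robot

A 7-joint arm with a two-finger parallel gripper is mounted at the origin on a cart in front of the work surface, level with it; the furniture and walls round the work are solid. World frame = base frame: x ahead of the robot, y to its left, z up, the work surface at z = 0. Lengths are in mm, angles in rad, forces in N, time in s.
With the tool pointing down it reaches from about 375 to 925 mm from the base axis. Payload 3.1 kg.
Tool frame: the origin (TCP) lies at the very end of the fingers, on their centre line; the grasp point (between the pads) lies behind it (env.grasp_offset is the z of the grasp point in the tool frame, in mm); z points along the fingers, y is the line along which they close (so a half turn about z gives the same grasp; the last joint's range is limited). The gripper opens to 85 mm and grips with 20 to 120 N. Pads are 22 mm wide; open, the fingers measure 114 mm over their backs; the gripper's body (76 mm by 85 mm) begins 54 mm behind the grasp point. The pads swing forward as they close: fully open they stand 13 mm farther back than shut.
Start: joints at [1.233, 0.383, 0.044, 1.598, -0.018, 1.161, -0.05], TCP at [154.4, -631.398, 231.269] pointing down, gripper open.
Joint ranges: [-2.61, 2.61], [-0.41, 2.15], [-1.48, 1.57], [0, 2.5], [-1.57, 4.71], [0.05, 1.97], [-2.85, 2.85]. Speed limits (rad/s): [2.79, 2.79, 3.14, 3.14, 3.14, 3.14, 3.14].

## Interface

Orientations are given as a 3x3 rotation matrix whose columns are the frame's x, y, z axes.
In Python, from station import env gives the robot as it stands.
- The arm moves only by the tool send_rows, never from a script. Its argument "rows" is a list of rows, each a list of 3 entries, a list of its own where there are three numbers: the shift along the tool's x, y, z in m, then the turn about the tool's z in rad, then the opening in per cent of the stroke, from 0 (shut) to 100 (fully open). In form: [[[tx, ty, tz], yaw, jaw], ...]. A call has exactly 8 rows; each row shifts and turns the commanded pose from where the row before left it, along the tool's axes as they then stand; what a row does not reach is not made up. A row lasts 1/12 s, in which the tool goes at most 41.7 mm and 7.16 degrees, less where a joint would pass 70% of its speed; a pose out of reach is approached as far as the arm can. A call is refused whole if a number of a shift passes 0.0417 or a number of a turn 0.125, either way. A call with a gripper value outside its range is refused whole. The fingers move at their own pace and stop on an object; the grip force is fixed at half the most. Time passes only in rows, so rows that do not move let the fingers close, or fill a call up. It gives the time, the measured TCP pose, the force, the opening and the grip force at its end, in the units of the state.
- env.sense(): the state, without advancing time (a new reading comes with each control period).
- env.read_camera(name): name is "scene" or "side" or "wrist"; returns a dict with "color" (480x640x3 uint8, red, green, blue), "z_map" (480x640 float32, mm along the optical axis (not along the pixel's ray), 0 where there is no reading), "mtx" (3x3 intrinsics, pixels), "extrinsics" (4x4, takes a point from camera to world coordinates). Camera axes: x right, y down, z forward; pixel columns grow to the right and rows downward; lengths in mm; the calibration is good to about 2 mm. A picture is of the moment at which its call begins.
- env.job_done(): hands the job in; it is judged then, once.
The state is a dict: "time": time; "joints": joint angles; "qd": joint speeds; "tau": joint torques, N m; "position": TCP position; "ee_rot": TCP orientation; "wrist_force": force on the tool from outside, world axes, zero at the start; "ft_torque": the same for the moment, N m; "grip_width": finger opening in mm; "finger_force": force on a finger pad.
Only numpy, scipy, OpenCV 4.12 (cv2) and the standard library are available. Lean on these libraries where they do the work, as an engineer would, in place of code of your own. Each camera call takes 0.05 s, during which the arm holds its last target. There are 200 camera calls.

## Working session

There is one attempt and no reset: what is moved stays moved. The work goes in short steps, Python scripts to look and compute and a tool call to move; the robot and the scene stay as the last step left them, time stands still between calls to the robot, and variables do not carry over. Pictures are saved under pics/ and viewed, at most 10 in all, crops included, and the job is handed in when it is done.

Besides the shell and the picture viewer there is one more tool, called after ">>>" as name(argument=value, ...) on one line, values as JSON. send_rows: Moves the arm, as the interface text tells. Its arguments: {"type":"object","properties":{"rows":{"type":"array","items":{"type":"array"}}},"required":["rows"]}

```bash
mkdir -p pics; python3 - <<'E'
from station import env
import cv2,numpy as np
s=env.sense();print(s['time'],s['position'],s['ee_rot'],s['grip_width'],s['wrist_force'],env.grasp_offset)
for n in("scene","side"):
    d=env.read_camera(n);cv2.imwrite(f'pics/{n}1.png',d['color'][:,:,::-1]);np.savez(f'{n}1.npz',**d)
    print(n,d['mtx'].round(1).tolist(),d['extrinsics'].round(3).tolist())
E
```

```text
0.0 [ 154.18434394 -630.46390506  229.86656721] [[ 9.71366122e-01  2.37586422e-01 -7.40434989e-04]
 [ 2.37587551e-01 -9.71362732e-01  2.56867490e-03]
 [-1.08948674e-04 -2.67104192e-03 -9.99996427e-01]] 85.23260829892412 [-0.66253449 -0.191402   -0.72893384] -18.700000000000003
scene [[564.4, 0.0, 323.1], [0.0, 564.4, 246.5], [0.0, 0.0, 1.0]] [[-0.693, -0.474, 0.543, 12.158], [-0.72, 0.438, -0.538, 589.345], [0.017, -0.764, -0.645, 670.075], [0.0, 0.0, 0.0, 1.0]]
side [[519.5, 0.0, 317.3], [0.0, 519.5, 236.9], [0.0, 0.0, 1.0]] [[1.0, -0.001, 0.014, 471.574], [-0.014, -0.392, 0.92, -702.57], [0.005, -0.92, -0.392, 426.986], [0.0, 0.0, 0.0, 1.0]]
```

View pics/scene1.png

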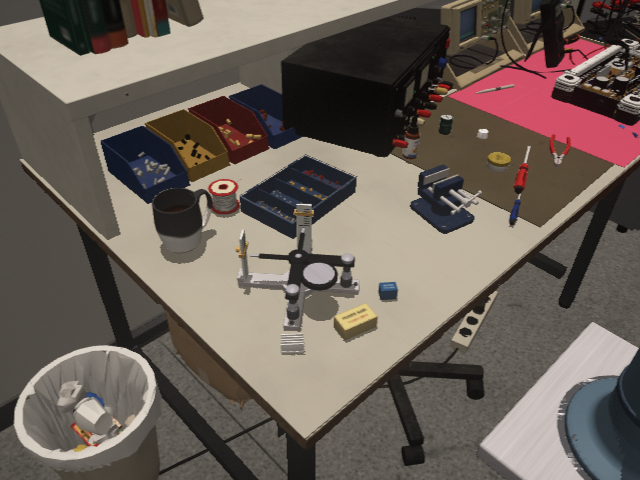

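View pics/side1.png

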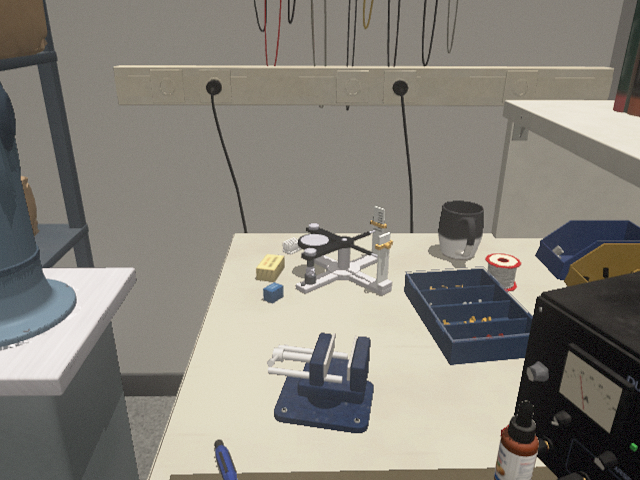

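The scene view shows the mount at about (300,265): left pad (292,292), right pad (348,260), scales at (242,255) and (304,215). The side view shows it at about (345,250), with the riders at (376,224) and (384,244). I'll enlarge both.

```bash
python3 - <<'E'
import cv2,numpy as np
a=np.load('scene1.npz')['color'][195:345,225:375,::-1];b=np.load('side1.npz')['color'][195:305,255:405,::-1]
b=np.vstack([b,np.zeros((40,150,3),np.uint8)])
cv2.imwrite('pics/crop1.png',np.hstack([cv2.resize(v,(400,400),interpolation=cv2.INTER_CUBIC) for v in (a,b)]))
for n in('scene','side'):
    d=np.load(n+'1.npz');h=cv2.cvtColor(d['color'],cv2.COLOR_RGB2HSV)
    m=cv2.inRange(h,(12,130,90),(28,255,255))
    k,l,st,c=cv2.connectedComponentsWithStats(m)
    for i in range(1,k):
        if st[i,4]>8 and 220<c[i][0]<410 and 190<c[i][1]<345:
            u,v=c[i];z=np.median(d['z_map'][l==i]);p=np.linalg.inv(d['mtx'])@[u,v,1]*z
            print(n,st[i],c[i].round(1),z,(d['extrinsics']@[*p,1])[:3].round(1))
E
```

```text
scene [314 195   7   3  13] [317.8 195.8] 1140.6912 [687.2 -61.5  12.5]
scene [294 210  20   6  66] [303.5 213.2] 970.2748 [589.2  66.4  87.5]
scene [239 242   9  16  36] [242.8 251.8] 907.2958 [590.  197.8  76.2]
scene [236 247   4   5  16] [237.9 249. ] 916.21515 [603.4 197.8  73.7]
```

View pics/crop1.png

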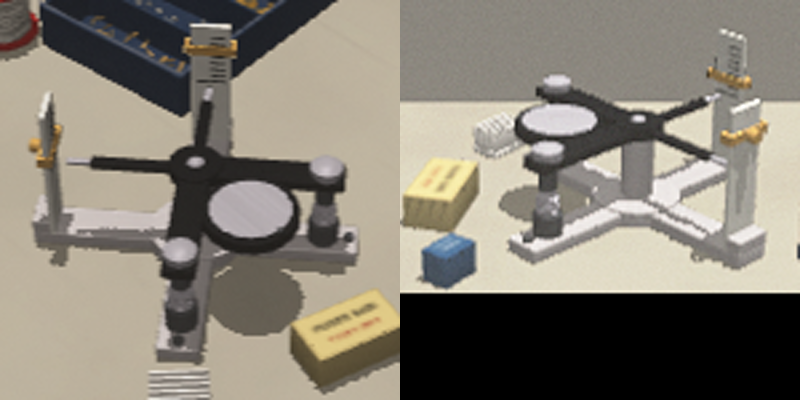

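The crop shows, in the scene half, the left pad at crop (180,250), the right pad at (327,168), the pivot cap at (195,162) and the riders at (210,46) and (46,147). The side half shows the same points clearly. Next I fit the mount pose.

```bash
cat > h.py <<'E'
import numpy as np,cv2
from scipy.optimize import least_squares
def ray(d,u,v):
    r=d['extrinsics'][:3,:3]@np.linalg.inv(d['mtx'])@[u,v,1];return d['extrinsics'][:3,3],r
def onz(d,u,v,z):
    o,r=ray(d,u,v);return o+r*(z-o[2])/r[2]
def proj(d,P):
    q=np.linalg.inv(d['extrinsics'])@[*P,1];q=d['mtx']@q[:3];return q[:2]/q[2]
r2=80/np.sqrt(2)
M={'lp':(-r2,r2,70),'rp':(-r2,-r2,70),'lt':(r2,-r2,60),'rt':(r2,r2,60)}
def world(p,k):
    x,y,t=p;a,b,c=M[k] if isinstance(k,str) else k
    return np.array([x+a*np.cos(t)-b*np.sin(t),y+a*np.sin(t)+b*np.cos(t),c])
def fit(obs,D,p0):
    f=lambda p:np.concatenate([proj(D[n],world(p,k))-uv for n,k,uv in obs])
    s=least_squares(f,p0,loss='soft_l1');return s.x,f(s.x)
E
python3 - <<'E'
from h import *
D={n:dict(np.load(n+'1.npz')) for n in('scene','side')}
c=lambda n,u,v:(225+u/2.667,195+v/2.667) if n=='scene' else (255+(u-400)/2.667,195+v/2.667)
obs=[('scene','lp',c('scene',180,250)),('scene','rp',c('scene',327,168)),('scene','lt',c('scene',210,92)),('scene','rt',c('scene',68,161)),
('side','lp',c('side',556,82)),('side','rp',c('side',546,153)),('side','lt',c('side',719,160)),('side','rt',c('side',718,96))]
p,r=fit(obs,D,[530,140,0]);print(p,r.reshape(-1,2).round(1).tolist())
for k in M:print(k,world(p,k).round(1))
for n,uv in(('scene',(303.5,213.2)),('scene',(242.8,251.8))):print(n)
# object points in each camera
E
```

```text
[ 5.30061198e+02  1.31576916e+02 -6.50180992e-02] [[-0.2, 0.1], [0.2, -0.3], [0.2, -0.8], [-0.5, 0.2], [-0.5, -0.9], [-0.8, -2.2], [2.7, 2.5], [-0.3, 0.3]]
lp [477.3 191.7  70. ]
rp [469.9  78.8  70. ]
lt [582.8  71.5  60. ]
rt [590.2 184.4  60. ]
scene
scene
```

>>> send_rows(rows=[[[0.0176,-0.0253,0],0,0],[[0.0176,-0.0253,0],0,0],[[0.0176,-0.0253,0],0,0],[[0.0176,-0.0253,0],0,0],[[0.0176,-0.0253,0],0,0],[[0.0176,-0.0253,0],0,0],[[0.0176,-0.0253,0],0,0],[[0.0176,-0.0253,0],0,0]])

```text
time: 0.77
position: [243.1, -399.5, 230.8]
ee_rot: [[0.971, 0.237, -0.001], [0.237, -0.971, 0.001], [-0.0, -0.001, -1.0]]
wrist_force: [0.4, 0.7, 0.1]
grip_width: -0.0
finger_force: 0.0
```

>>> send_rows(rows=[[[0.0176,-0.0253,0],0,0],[[0.0176,-0.0253,0],0,0],[[0.0176,-0.0253,0],0,0],[[0.0176,-0.0253,0],0,0],[[0.0176,-0.0253,0],0,0],[[0.0176,-0.0253,0],0,0],[[0.0176,-0.0253,0],0,0],[[0.0176,-0.0253,0],0,0]])

```text
time: 1.43
position: [331.6, -169.7, 231.0]
ee_rot: [[0.971, 0.237, -0.001], [0.237, -0.971, -0.0], [-0.001, -0.0, -1.0]]
wrist_force: [-0.5, 0.5, 0.2]
grip_width: -0.1
finger_force: 0.0
```

>>> send_rows(rows=[[[0.0176,-0.0253,0],0,0],[[0.0176,-0.0253,0],0,0],[[0.0176,-0.0253,0],0,0],[[0.0176,-0.0253,0],0,0],[[0.0176,-0.0253,0],0,0],[[0.0176,-0.0253,0],0,0],[[0.0176,-0.0253,0],0,0],[[0,0,0],0,0]])

```text
time: 2.1
position: [411.0, 36.6, 232.0]
ee_rot: [[0.969, 0.247, 0.003], [0.247, -0.969, 0.004], [0.003, -0.003, -1.0]]
wrist_force: [-0.4, -0.2, 0.7]
grip_width: -0.0
finger_force: 0.0
```

```bash
python3 - <<'E'
from station import env
import cv2,numpy as np
s=env.sense();print(s['time'],s['position'],s['joints'],s['wrist_force'])
d=env.read_camera("wrist");cv2.imwrite('pics/w1.png',d['color'][:,:,::-1]);np.savez('w1.npz',**d)
print(d['mtx'].round(1).tolist(),d['extrinsics'].round(3).tolist())
E
```

```text
2.1 [410.96852446  36.61330224 231.95266216] [ 0.57923243 -0.06290614 -0.72784045  2.10326271 -0.05086924  1.08271474
 -1.4452731 ] [-0.38967476 -0.24532401  0.71356322]
[[352.3, 0.0, 324.2], [0.0, 352.3, 240.6], [0.0, 0.0, 1.0]] [[0.246, -0.925, -0.289, 484.313], [-0.969, -0.236, -0.069, 55.455], [-0.004, 0.297, -0.955, 373.577], [0.0, 0.0, 0.0, 1.0]]
```

View pics/w1.png

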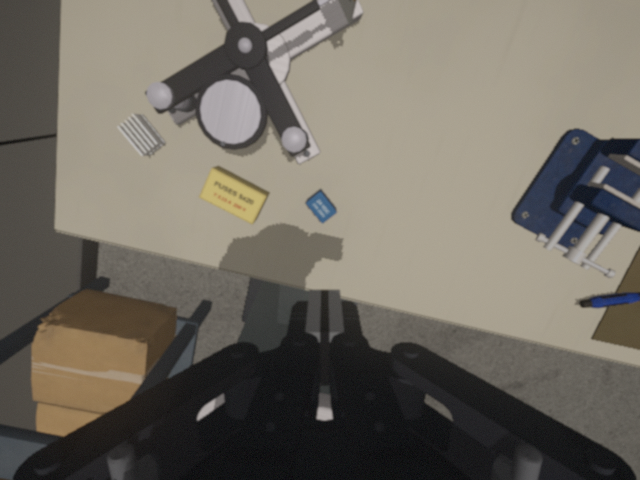

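The wrist view shows the left pad at (160,95), the right pad at (293,139), the pivot cap at (245,45) and all the loose parts clear of the pads. Next I measure the rider heights relative to known points from enlarged crops.

```bash
python3 - <<'E'
from station import env
from h import *
W=dict(np.load('w1.npz'));print('wrist pads',onz(W,160,95,70).round(1),onz(W,293,139,70).round(1))
out=[]
for n,cs in(('scene',[(242,255),(302,220)]),('side',[(384,248),(376,226)])):
    fs=[env.read_camera(n) for _ in range(3)];d=fs[0]
    d['color']=np.mean([f['color'] for f in fs],0).astype(np.uint8);np.savez(n+'2.npz',**d)
    for u,v in cs:
        c=d['color'][v-20:v+20,u-20:u+20,::-1];c=cv2.resize(c,(290,290),interpolation=cv2.INTER_NEAREST)
        for k in range(0,40,5):cv2.putText(c,str(v-20+k),(0,int(k*7.25)+8),0,.3,(0,0,255));cv2.putText(c,str(u-20+k),(int(k*7.25),288),0,.3,(0,0,255))
        out.append(c)
cv2.imwrite('pics/c2.png',np.vstack([np.hstack(out[:2]),np.hstack(out[2:])]))
p=np.array([530,131.6,-.065])
D={n:dict(np.load(n+'2.npz')) for n in('scene','side')}
for n in D:
    for k,(a,b) in {'L':(r2,-r2),'R':(r2,r2)}.items():
        print(n,k,[(z,proj(D[n],world(p,(a,b,z))).round(1).tolist()) for z in(60,68,76,86,104)])
E
```

```text
wrist pads [478.4 191.1  70. ] [471.5  80.3  70. ]
scene L [(60, [304.0, 228.7]), (68, [303.9, 225.1]), (76, [303.9, 221.4]), (86, [303.9, 216.8]), (104, [303.8, 208.3])]
scene R [(60, [250.1, 255.6]), (68, [249.7, 251.9]), (76, [249.4, 248.2]), (86, [249.0, 243.5]), (104, [248.2, 234.8])]
side L [(60, [377.3, 257.4]), (68, [377.5, 253.0]), (76, [377.8, 248.6]), (86, [378.1, 243.0]), (104, [378.6, 232.8])]
side R [(60, [373.9, 231.3]), (68, [374.1, 227.3]), (76, [374.3, 223.3]), (86, [374.6, 218.2]), (104, [375.1, 208.9])]
```

View pics/c2.png

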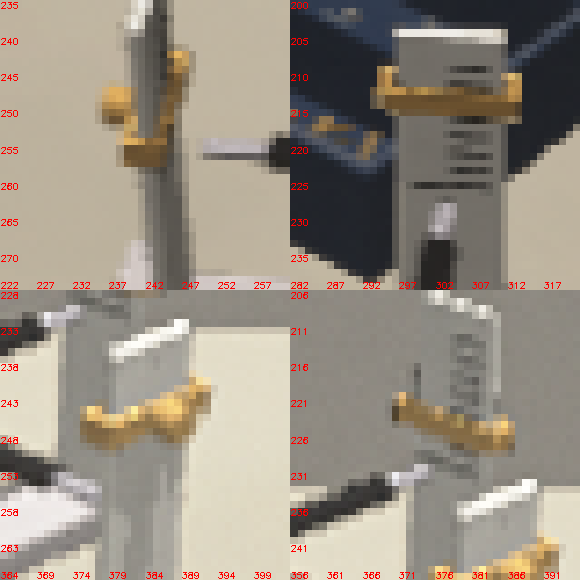

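The four crops show the following:
- **Scene:** far-left rider edge-on, with its near corner at about (242,255) and the tip at (250,255). The far-right rider band is at (303,214), with the tip end at (303.5,228).
- **Side:** far-right rider at about (378,246), with its tip beside the board at about (377,256). The far-left rider band is at (378,224), with the tip at (373.5,230.5).

Next I back-project the brass pixels into the mount frame.

```bash
python3 - <<'E'
from h import *
p=np.array([530,131.6,-.065])
D={n:dict(np.load(n+'2.npz')) for n in('scene','side')}
for n,k,(u0,u1,v0,v1) in(('scene','R',(234,250,238,260)),('scene','L',(292,316,206,220)),('side','L',(372,394,236,252)),('side','R',(368,390,216,230))):
    d=D[n];im=d['color'];h=cv2.cvtColor(im,cv2.COLOR_RGB2HSV)
    m=cv2.inRange(h,(8,100,60),(30,255,255));vv,uu=np.nonzero(m);s=(uu>=u0)&(uu<u1)&(vv>=v0)&(vv<v1);uu,vv=uu[s],vv[s]
    z=d['z_map'][vv,uu]
    P=(np.linalg.inv(d['mtx'])@np.stack([uu,vv,np.ones(len(uu))]))*z;P=(d['extrinsics']@np.vstack([P,np.ones(len(uu))]))[:3]
    sg=1 if k=='R' else -1
    a=p[2]+sg*np.pi/4;R=np.array([[np.cos(a),np.sin(a)],[-np.sin(a),np.cos(a)]])
    rt=R@(P[:2]-p[:2,None])
    q=np.stack([rt[0],rt[1],P[2]]);print(n,k,len(uu));print(np.percentile(q,[0,10,25,50,75,90,100],axis=1).round(1).T)
    f=np.abs(rt[1])<12;print(' mid',np.column_stack([uu[f],vv[f],q[:,f].T.round(0)]).astype(int).tolist() if f.sum()<45 else np.median(q[:,f],axis=1))
    # predicted: front-face center at several radii
    for rad in(80,84,88):print('  r',rad,[(zz,proj(d,[*(p[:2]+rad*np.array([np.cos(a),np.sin(a)])),zz]).round(1).tolist()) for zz in(70,76,82,88)])
E
```

```text
scene R 75
[[ 86.   86.5  87.6  89.8  96.4 100.4 126.5]
 [-89.1 -11.   -0.8   3.7  14.   15.2  17.5]
 [ -0.5  69.9  72.5  74.   75.3  76.4  80.7]]
 mid [93.13074954  1.95095103 74.35143493]
  r 80 [(70, [249.6, 251.0]), (76, [249.4, 248.2]), (82, [249.2, 245.4]), (88, [248.9, 242.5])]
  r 84 [(70, [247.2, 250.8]), (76, [247.0, 248.0]), (82, [246.7, 245.2]), (88, [246.4, 242.3])]
  r 88 [(70, [244.8, 250.7]), (76, [244.5, 247.9]), (82, [244.3, 245.0]), (88, [244.0, 242.2])]
scene L 86
[[ 84.6  85.8  86.8  88.   89.5  95.  184.4]
 [-15.  -12.9  -7.5   2.3  11.1  16.7  33. ]
 [ 11.5  83.3  85.3  87.3  89.1  90.5  91.9]]
 mid [87.60169873  0.74092872 87.03052176]
  r 80 [(70, [303.9, 224.2]), (76, [303.9, 221.4]), (82, [303.9, 218.6]), (88, [303.9, 215.8])]
  r 84 [(70, [304.2, 222.7]), (76, [304.2, 220.0]), (82, [304.2, 217.2]), (88, [304.1, 214.4])]
  r 88 [(70, [304.4, 221.3]), (76, [304.4, 218.6]), (82, [304.4, 215.8]), (88, [304.4, 213.0])]
side L 78
[[ 84.6  88.3  92.9  94.4  97.1  99.9 102.9]
 [-16.2 -14.1 -12.2  -1.5   1.5  12.5  18.4]
 [ 82.7  85.2  86.3  88.1  89.4  90.5  91.2]
[... 831 characters left out ...]
73], [378, 224, 88, -2, 73], [379, 224, 88, -4, 74], [380, 224, 89, -6, 74], [381, 224, 91, -7, 74], [376, 225, 87, 2, 70], [377, 225, 88, 0, 70], [378, 225, 90, 0, 70], [379, 225, 86, -6, 73], [380, 225, 88, -7, 73], [381, 225, 88, -9, 73], [378, 226, 87, -3, 70], [379, 226, 89, -4, 69], [380, 226, 88, -7, 71], [381, 226, 88, -9, 71], [382, 226, 89, -11, 72], [381, 227, 87, -10, 70], [382, 227, 90, -10, 69]]
  r 80 [(70, [374.2, 226.3]), (76, [374.3, 223.3]), (82, [374.5, 220.2]), (88, [374.7, 217.2])]
  r 84 [(70, [375.6, 225.7]), (76, [375.8, 222.7]), (82, [376.0, 219.7]), (88, [376.1, 216.6])]
  r 88 [(70, [377.1, 225.2]), (76, [377.3, 222.2]), (82, [377.4, 219.2]), (88, [377.6, 216.1])]
```

>>> send_rows(rows=[[[0.0147,-0.0191,0.017],0,0],[[0.0147,-0.0191,0.017],0,0],[[0.0147,-0.0191,0.017],0,0],[[0.0147,-0.0191,0.017],0,0],[[0.0147,-0.0191,0.017],0,0],[[0.0147,-0.0191,0.017],0,0],[[0.0147,-0.0191,0.017],0,0],[[0,0,0],0,0]])

```text
time: 3.12
position: [476.6, 187.8, 109.3]
ee_rot: [[0.971, 0.241, -0.005], [0.241, -0.971, 0.004], [-0.004, -0.005, -1.0]]
wrist_force: [-0.5, -0.2, -0.4]
grip_width: -0.0
finger_force: 0.0
```

>>> send_rows(rows=[[[0,0,0],0,0],[[0,0,0],0,0],[[0,0,0],0,0],[[0,0,0],0,0],[[0,0,0],0,0],[[0,0,0],0,0],[[0,0,0],0,0],[[0,0,0],0,0]])

```text
time: 3.78
position: [477.7, 184.0, 112.6]
ee_rot: [[0.971, 0.237, 0.001], [0.237, -0.971, -0.0], [0.001, 0.0, -1.0]]
wrist_force: [-0.1, 1.1, 1.1]
grip_width: -0.3
finger_force: 0.0
```

>>> send_rows(rows=[[[0.0018,-0.0073,0],0,0],[[0,0,0.009],0,0],[[0,0,0.009],0,0],[[0,0,0.009],0,0],[[0,0,0.007],0,0],[[0,0,0],0,0],[[0,0,0],0,0],[[0,0,0],0,0]])

```text
time: 4.45
position: [477.6, 191.9, 78.1]
ee_rot: [[0.971, 0.237, -0.0], [0.237, -0.971, 0.0], [-0.0, -0.0, -1.0]]
wrist_force: [-0.1, -0.3, 0.5]
grip_width: 0.2
finger_force: 0.0
```

```bash
python3 - <<'E'
from station import env
import cv2,numpy as np
from h import *
s=env.sense();print(s['time'],s['position'],s['wrist_force'])
d=env.read_camera("wrist");np.savez('w2.npz',**d)
print(proj(d,s['position']),proj(d,[478,191.5,70]),proj(d,[*s['position'][:2],70]))
c=d['color'][:,:,::-1];cv2.imwrite('pics/w2.png',cv2.resize(c[200:400,200:450],(800,640))[:600])
E
```

```text
4.45 [477.58403229 191.89606226  78.13697444] [-0.09187893 -0.32363837  0.46838116]
[326.1252732  308.20622381] [327.09889416 299.23628723] [326.06858352 299.83267739]
```

View pics/w2.png

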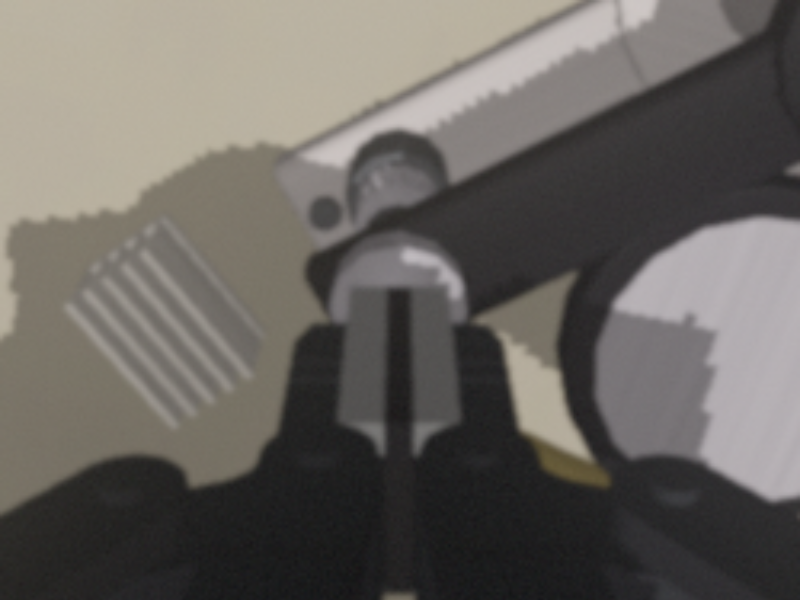

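The view shows the left pad centred laterally under the fingertip (pad x 330–467, fingers at 400) and slightly ahead of it. I nudge forward 2 mm and press partway.

>>> send_rows(rows=[[[0.002,0,0.003],0,0],[[0,0,0.003],0,0],[[0,0,0.003],0,0],[[0,0,0.003],0,0],[[0,0,0.003],0,0],[[0,0,0.003],0,0],[[0,0,0.002],0,0],[[0,0,0],0,0]])

```text
time: 5.17
position: [480.0, 193.1, 58.6]
ee_rot: [[0.971, 0.238, 0.001], [0.238, -0.971, 0.001], [0.001, -0.001, -1.0]]
wrist_force: [-1.6, 0.7, 5.9]
grip_width: 0.3
finger_force: 3.0
```

>>> send_rows(rows=[[[0,0,0.002],0,0],[[0,0,0.002],0,0],[[0,0,0.001],0,0],[[0,0,0],0,0],[[0,0,0],0,0],[[0,0,0],0,0],[[0,0,0],0,0],[[0,0,0],0,0]])

```text
time: 5.83
position: [480.3, 193.1, 54.3]
ee_rot: [[0.971, 0.238, 0.002], [0.238, -0.971, 0.0], [0.002, -0.0, -1.0]]
wrist_force: [-0.7, 0.4, 8.4]
grip_width: 0.1
finger_force: 4.0
```

```bash
cat > look.py <<'E'
import sys
from station import env
from h import *
tag,A,B=sys.argv[1],eval(sys.argv[2]),eval(sys.argv[3])
s=env.sense();print(s['time'],s['position'].round(1),s['wrist_force'].round(1))
out=[]
for n,u,v in(A,B):
    fs=[env.read_camera(n) for _ in range(2)];np.savez(f'{tag}_{n}.npz',**fs[0])
    c=np.mean([f['color'] for f in fs],0).astype(np.uint8)[v-20:v+20,u-20:u+20,::-1];c=cv2.resize(c,(400,400),interpolation=cv2.INTER_NEAREST)
    for k in range(0,40,5):cv2.putText(c,str(v-20+k),(0,k*10+8),0,.35,(0,0,255));cv2.putText(c,str(u-20+k),(k*10,398),0,.35,(0,0,255))
    out.append(c)
cv2.imwrite(f'pics/{tag}.png',np.hstack(out))
E
python3 look.py L1 "('side',378,248)" "('scene',302,220)"
```

```text
5.8333 [480.3 193.1  54.3] [-0.7  0.4  8.4]
```

View pics/L1.png

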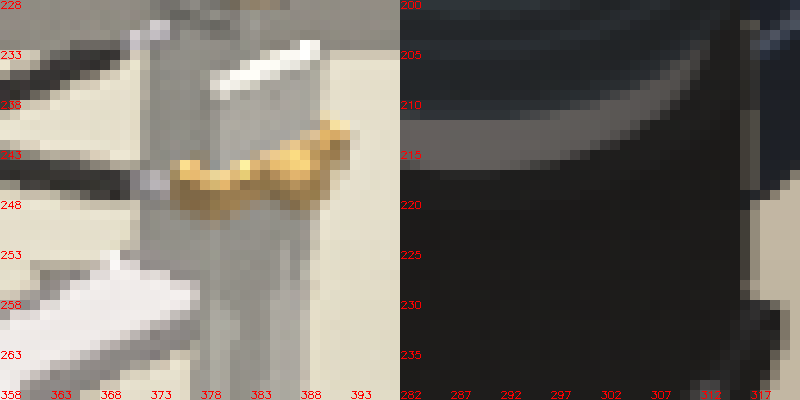

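The side view shows the left pointer end at about (374,246), just short of the rider's near end, whose band spans v 244–249. The scene view is blocked by the gripper. Next I compare against projected rider corners.

```bash
python3 - <<'E'
from h import *
p=np.array([530,131.6,-.065])
D={n:dict(np.load(n+'2.npz')) for n in('scene','side')}
for n,off in(('side',(-.4,-.8)),('scene',(-.2,-.5))):
  for k,sg in(('L',-1),('R',1)):
    a=p[2]+sg*np.pi/4;e=np.array([np.cos(a),np.sin(a)]);t=np.array([-e[1],e[0]])
    for zm in((84,86) if k=='L' else (72,74)):
        print(n,k,zm,[(r,tt,dz,(proj(D[n],[*(p[:2]+r*e+tt*t),zm+dz])+off).round(1).tolist()) for r,tt in((86,-17),(86,0),(86,17)) for dz in(-3.5,3.5)])
# column profiles of brass rows
for n,us,(v0,v1) in(('side',range(374,392,2),(236,254)),('scene',range(294,314,2),(206,220)),('side',range(371,388,2),(216,231)),('scene',range(238,250),(238,260))):
    h=cv2.cvtColor(D[n]['color'],cv2.COLOR_RGB2HSV)
    print(n,[(u,[v for v in range(v0,v1) if 8<=h[v,u,0]<=30 and h[v,u,1]>95],[int(h[v,u,2]) for v in range(v0,v1) if 8<=h[v,u,0]<=30 and h[v,u,1]>95]) for u in us])
E
```

```text
side L 84 [(86, -17, -3.5, [373.2, 249.3]), (86, -17, 3.5, [373.4, 245.3]), (86, 0, -3.5, [380.3, 246.4]), (86, 0, 3.5, [380.5, 242.5]), (86, 17, -3.5, [387.1, 243.6]), (86, 17, 3.5, [387.4, 239.7])]
side L 86 [(86, -17, -3.5, [373.3, 248.2]), (86, -17, 3.5, [373.5, 244.2]), (86, 0, -3.5, [380.3, 245.3]), (86, 0, 3.5, [380.5, 241.4]), (86, 17, -3.5, [387.2, 242.5]), (86, 17, 3.5, [387.5, 238.6])]
side R 72 [(86, -17, -3.5, [382.9, 228.0]), (86, -17, 3.5, [383.1, 224.5]), (86, 0, -3.5, [375.9, 225.4]), (86, 0, 3.5, [376.1, 221.9]), (86, 17, -3.5, [369.2, 222.9]), (86, 17, 3.5, [369.3, 219.4])]
side R 74 [(86, -17, -3.5, [382.9, 227.0]), (86, -17, 3.5, [383.1, 223.5]), (86, 0, -3.5, [376.0, 224.4]), (86, 0, 3.5, [376.2, 220.9]), (86, 17, -3.5, [369.2, 221.9]), (86, 17, 3.5, [369.4, 218.4])]
scene L 84 [(86, -17, -3.5, [313.9, 217.4]), (86, -17, 3.5, [313.9, 214.1]), (86, 0, -3.5, [304.1, 216.7]), (86, 0, 3.5, [304.1, 213.5]), (86, 17, -3.5, [294.3, 216.1]), (86, 17, 3.5, [294.2, 212.8])]
scene L 86 [(86, -17, -3.5, [313.9, 216.4]), (86, -17, 3.5, [313.9, 213.2]), (86, 0, -3.5, [304.1, 
[... 2024 characters left out ...]
 254, 255, 256, 257], [203, 208, 178, 160, 179, 195, 194, 225, 101, 105, 126]), (240, [250, 251, 252, 253, 254, 255, 256, 257], [152, 202, 194, 156, 219, 101, 103, 109]), (241, [254, 255, 256, 257], [191, 105, 104, 102]), (242, [254, 255, 256, 257], [131, 113, 104, 102]), (243, [253, 254, 255, 256, 257], [110, 144, 109, 102, 102]), (244, [249, 250, 251, 252, 253, 254, 255, 256, 257], [109, 114, 138, 117, 110, 142, 96, 88, 90]), (245, [242, 243, 244, 245, 246, 247, 248, 249, 250, 251, 252], [156, 90, 116, 86, 94, 102, 118, 112, 115, 134, 74]), (246, [242, 243, 244, 245, 246, 247, 248], [228, 176, 168, 119, 107, 108, 115]), (247, [242, 243, 244], [198, 195, 151]), (248, [], []), (249, [], [])]
```

>>> send_rows(rows=[[[0,0,0.0015],0,0],[[0,0,0.0015],0,0],[[0,0,0.0015],0,0],[[0,0,0.0012],0,0],[[0,0,0.001],0,0],[[0,0,0.0005],0,0],[[0,0,0],0,0],[[0,0,0],0,0]])

```text
time: 6.7
position: [481.0, 192.8, 47.7]
ee_rot: [[0.971, 0.238, 0.003], [0.238, -0.971, -0.0], [0.002, 0.001, -1.0]]
wrist_force: [-1.4, -0.9, 11.2]
grip_width: -0.2
finger_force: 5.8
```

```bash
python3 look.py L2 "('side',378,248)" "('side',310,240)"
```

```text
6.7 [481.  192.8  47.7] [-1.4 -0.9 11.2]
```

View pics/L2.png

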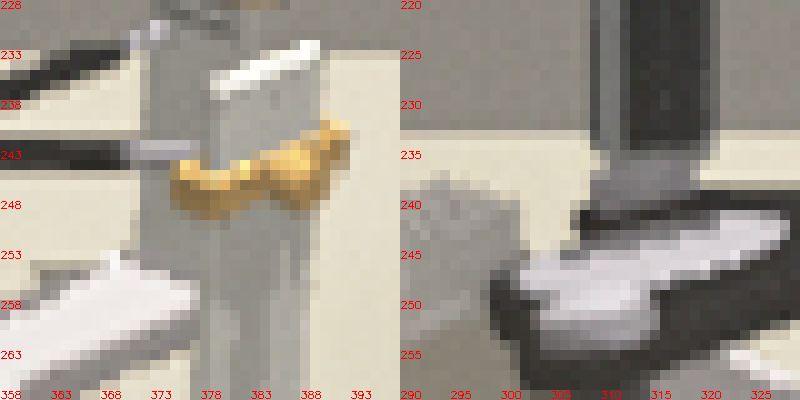

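The left pointer tip is clearly visible at (377,242.5), about 0.5–1 mm below the computed level of the rider's mid-height. The other pointer is undisturbed. A final small push, then hold.

>>> send_rows(rows=[[[0,0,0.0008],0,0],[[0,0,0],0,0],[[0,0,0],0,0],[[0,0,0],0,0],[[0,0,0],0,0],[[0,0,0],0,0],[[0,0,0],0,0],[[0,0,0],0,0]])

```text
time: 7.57
position: [481.1, 192.7, 47.0]
ee_rot: [[0.971, 0.238, 0.003], [0.238, -0.971, -0.0], [0.003, 0.001, -1.0]]
wrist_force: [-1.9, -1.0, 12.5]
grip_width: -0.1
finger_force: 6.0
```

>>> send_rows(rows=[[[0,0,0],0,0],[[0,0,0],0,0],[[0,0,0],0,0],[[0,0,0],0,0],[[0,0,0],0,0],[[0,0,0],0,0],[[0,0,0],0,0],[[0,0,-0.003],0,0]])

```text
time: 8.23
position: [480.7, 192.8, 49.6]
ee_rot: [[0.971, 0.238, 0.002], [0.238, -0.971, 0.0], [0.002, 0.0, -1.0]]
wrist_force: [-1.6, 0.6, 9.7]
grip_width: -0.3
finger_force: 4.8
```

>>> send_rows(rows=[[[0,0,-0.004],0,0],[[0,0,-0.004],0,0],[[0,0,-0.005],0,0],[[0,0,-0.006],0,0],[[0,0,-0.008],0,0],[[0,0,-0.012],0,0],[[0,0,-0.012],0,0],[[0,0,0],0,0]])

```text
time: 8.9
position: [481.3, 193.0, 101.9]
ee_rot: [[0.971, 0.237, 0.004], [0.237, -0.971, 0.001], [0.004, -0.0, -1.0]]
wrist_force: [0.4, 0.2, 0.8]
grip_width: -0.0
finger_force: 0.0
```

>>> send_rows(rows=[[[-0.005,0.0154,0],0,0],[[-0.005,0.0154,0],0,0],[[-0.005,0.0154,0],0,0],[[-0.005,0.0154,0],0,0],[[-0.005,0.0154,0],0,0],[[-0.005,0.0154,0],0,0],[[-0.005,0.0152,0],0,0],[[0,0,0],0,0]])

```text
time: 9.57
position: [470.5, 75.1, 98.8]
ee_rot: [[0.973, 0.232, -0.002], [0.232, -0.973, -0.003], [-0.002, 0.003, -1.0]]
wrist_force: [-0.9, -0.5, -0.9]
grip_width: 0.3
finger_force: 0.0
```

>>> send_rows(rows=[[[0,0,0],0,0],[[0,0,0.005],0,0],[[0,0,0.007],0,0],[[0,0,0.007],0,0],[[0,0,0.004],0,0],[[0,0,0],0,0],[[0,0,0],0,0],[[0,0,0],0,0]])

```text
time: 10.23
position: [471.1, 79.9, 76.2]
ee_rot: [[0.971, 0.238, -0.0], [0.238, -0.971, 0.0], [-0.0, -0.0, -1.0]]
wrist_force: [-0.5, -0.3, -0.2]
grip_width: -0.1
finger_force: 0.0
```

```bash
python3 - <<'E'
from station import env
from h import *
s=env.sense();print(s['time'],s['position'],s['wrist_force'])
d=env.read_camera("wrist")
print(proj(d,s['position']),proj(d,[*s['position'][:2],67]))
c=d['color'][:,:,::-1];cv2.imwrite('pics/w3.png',cv2.resize(c[200:350,220:420],(800,600)))
for n in('scene','side'): np.savez(f'rel_{n}.npz',**env.read_camera(n))
a=np.load('rel_side.npz')['color'].astype(float);b=np.load('side2.npz')['color'];print('tip/rider diff side',np.abs(a-b)[235:262,366:394].mean(),np.abs(a-b)[215:235,366:390].mean())
E
```

```text
10.2333 [471.11997116  79.87174756  76.19852915] [-0.50516296 -0.33051416 -0.17332269]
[326.08397403 308.17113557] [326.0246311  298.76787671]
tip/rider diff side 4.076719576719577 3.6756944444444444
```

View pics/w3.png

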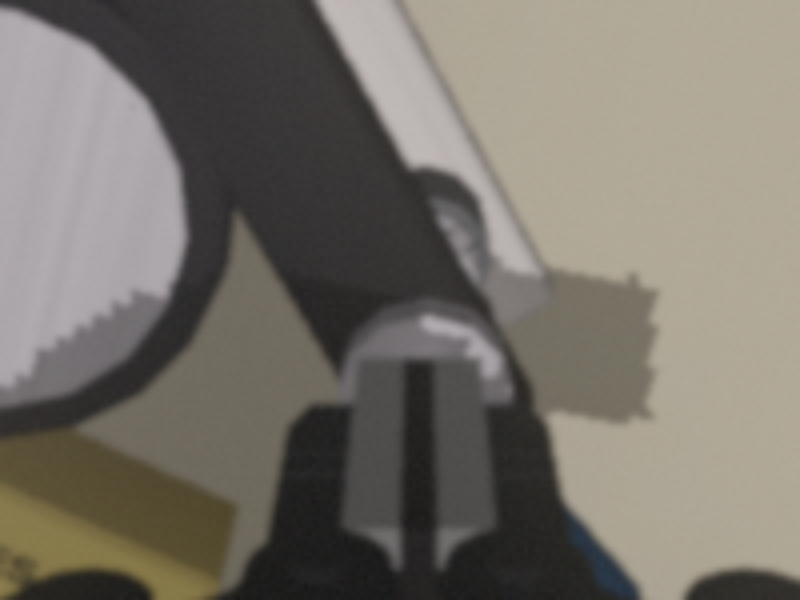

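The right pad is about 1 mm right and slightly ahead of the fingertip, with its centre at crop x 427 against 420. The left pointer is back at rest. Nudge and press.

>>> send_rows(rows=[[[0.001,0.0008,0.003],0,0],[[0,0,0.003],0,0],[[0,0,0.003],0,0],[[0,0,0.003],0,0],[[0,0,0.002],0,0],[[0,0,0.0015],0,0],[[0,0,0],0,0],[[0,0,0],0,0]])

```text
time: 11.05
position: [472.4, 78.6, 60.9]
ee_rot: [[0.971, 0.237, -0.0], [0.237, -0.971, -0.001], [-0.0, 0.001, -1.0]]
wrist_force: [-0.3, -2.8, 5.0]
grip_width: -0.2
finger_force: 2.5
```

```bash
python3 look.py R1 "('scene',242,250)" "('side',376,228)"
```

```text
11.05 [472.4  78.6  60.9] [-0.3 -2.8  5. ]
```

View pics/R1.png

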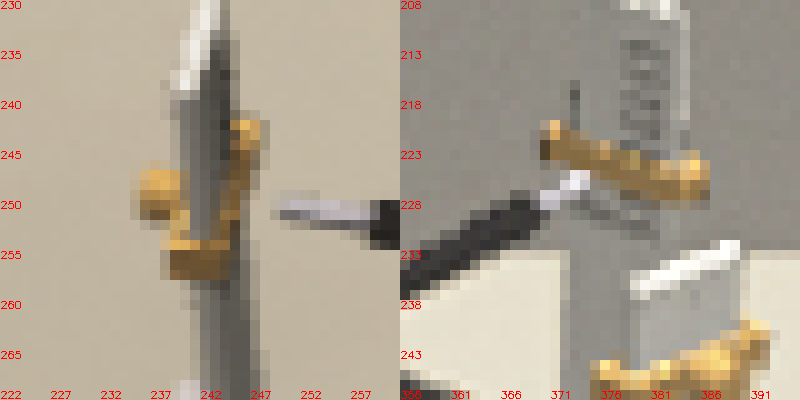

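The right tip is at (249.5,250) in the scene view and (373.5,225.5) in the side view, about 11 mm up. The mark is at about 12.2 mm, so I add 1.2 mm and hold.

>>> send_rows(rows=[[[0,0,0.0007],0,0],[[0,0,0.0005],0,0],[[0,0,0],0,0],[[0,0,0],0,0],[[0,0,0],0,0],[[0,0,0],0,0],[[0,0,0],0,0],[[0,0,0],0,0]])

```text
time: 11.92
position: [472.4, 78.7, 59.8]
ee_rot: [[0.971, 0.237, 0.0], [0.237, -0.971, -0.0], [0.0, 0.0, -1.0]]
wrist_force: [-1.5, -1.7, 5.3]
grip_width: -0.1
finger_force: 2.7
```

```bash
python3 - <<'E'
from station import env
from h import *
s=env.sense();print(s['time'],s['position'].round(2),s['wrist_force'].round(1))
d=env.read_camera('scene')
for n,d0,us,(v0,v1) in(('press',d['color'],range(249,257),(242,262)),('rest',np.load('scene2.npz')['color'],range(249,257),(242,262))):
    g=d0[v0:v1].astype(float); bg=g[0,249:257].mean(0)
    w=np.abs(g-bg).sum(2); w[w<50]=0
    print(n,[(u,round(float((w[:,u]*np.arange(v0,v1)).sum()/max(w[:,u].sum(),1)),2)) for u in us])
E
```

```text
11.9167 [472.37  78.65  59.76] [-1.5 -1.7  5.3]
press [(249, 0.0), (250, 250.68), (251, 250.61), (252, 251.0), (253, 251.0), (254, 251.31), (255, 251.47), (256, 251.74)]
rest [(249, 256.0), (250, 256.0), (251, 256.0), (252, 256.0), (253, 256.0), (254, 256.0), (255, 256.0), (256, 256.0)]
```

>>> send_rows(rows=[[[0,0,0.0004],0,0],[[0,0,0],0,0],[[0,0,0],0,0],[[0,0,0],0,0],[[0,0,0],0,0],[[0,0,0],0,0],[[0,0,0],0,0],[[0,0,0],0,0]])

```text
time: 12.63
position: [472.4, 78.6, 59.4]
ee_rot: [[0.971, 0.237, 0.0], [0.237, -0.971, -0.001], [0.0, 0.001, -1.0]]
wrist_force: [-0.6, -2.5, 5.7]
grip_width: -0.4
finger_force: 2.8
```

>>> send_rows(rows=[[[0,0,0],0,0],[[0,0,0],0,0],[[0,0,0],0,0],[[0,0,0],0,0],[[0,0,0],0,0],[[0,0,0],0,0],[[0,0,0],0,0],[[0,0,-0.003],0,0]])

```text
time: 13.3
position: [472.3, 78.8, 62.1]
ee_rot: [[0.971, 0.238, -0.0], [0.238, -0.971, -0.0], [-0.0, 0.0, -1.0]]
wrist_force: [-0.1, -2.3, 3.5]
grip_width: 0.1
finger_force: 1.8
```

>>> send_rows(rows=[[[0,0,-0.004],0,0],[[0,0,-0.004],0,0],[[0,0,-0.006],0,0],[[0,0,-0.01],0,0],[[0,0,-0.02],0,0],[[0,0,-0.02],0,0],[[0,0,-0.02],0,0],[[0,0,0],0,0]])

```text
time: 13.97
position: [475.2, 80.4, 150.5]
ee_rot: [[0.971, 0.238, 0.008], [0.238, -0.971, 0.001], [0.008, 0.001, -1.0]]
wrist_force: [1.6, 0.5, 0.1]
grip_width: 0.0
finger_force: 0.0
```

>>> send_rows(rows=[[[0,0,0],0,0],[[0,0,0],0,0],[[0,0,0],0,0],[[0,0,0],0,0],[[0,0,0],0,0],[[0,0,0],0,0],[[0,0,0],0,0],[[0,0,0],0,0]])

```text
time: 14.63
position: [472.1, 79.0, 145.9]
ee_rot: [[0.971, 0.238, -0.0], [0.238, -0.971, 0.0], [-0.0, -0.0, -1.0]]
wrist_force: [-0.1, 0.2, -0.9]
grip_width: -0.2
finger_force: 0.0
```

```bash
python3 - <<'E'
from station import env
import numpy as np
s=env.sense();print(s['time'],s['position'],s['wrist_force'])
for n,R in(('side',[(235,262,366,394),(215,235,366,390)]),('scene',[(238,262,232,262)])):
    a=env.read_camera(n)['color'].astype(float);b=np.load(n+'2.npz')['color']
    print(n,[np.abs(a-b)[r[0]:r[1],r[2]:r[3]].mean().round(2) for r in R])
print(env.job_done())
E
```

```text
14.6333 [472.1199695   78.99276298 145.93710484] [-0.082102    0.21124852 -0.94497704]
side [np.float64(3.24), np.float64(3.17)]
scene [np.float64(0.72)]
the job is handed in; nothing more can be done
None
```

The left and then the right corner were each pressed to within about 1 mm of rider level by my measurements, held for over a second and let go; both pointers and riders match their starting images, and the job was handed in at 14.6 s (no verdict was returned).

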